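# Pack an eraser refill down its tube

### The job

Stand the loose stick eraser upright in the mouth of the metal refill tube and let go, then take the rod out of its wooden stand and use it to push the eraser down the tube until it bottoms out firmly on the refills already in there: lean on it with about 15 N for a second, never more than 25 N. Finally put the rod back upright in its stand, let go, and leave the other desk things alone.

Things in the scene. Friction and masses are not known exactly. Their poses are not given: they have to be found in the camera images.
- eraser: loose white vinyl stick eraser, a plain cylinder 16 mm across and 50 mm long with a bevelled lower end, standing upright on the desk, about 16 g; origin at the centre of its underside, z up along it
- tube: fixed upright aluminium tube on a square grey foot (76 mm, 10 mm thick); origin on its axis at desk level, z up. Outside diameter 24 mm, flared to 34 mm over the top 12 mm; bore 18 mm. Refills already inside form a column whose top, out of sight, lies anywhere from z = 18 to 38 mm and gives about 0.2 mm per newton. Packed, the eraser's top is 12 to 36 mm below the rim
- rod: packing rod, standing upright in the stand; 125 mm long, 90 g: steel shank 13 mm across for the lower 64 mm, then a dark wooden handle 20 mm across from 66 to 120 mm; origin at the centre of the foot of the shank, z up along the rod
- stand: fixed wooden block 70 x 70 x 36 mm with one bevelled blind hole, 16 mm across and 30 mm deep, in the middle of its top; origin at the centre of its underside, z up; the rod's foot rests 6 mm above the desk
- mouse: loose white ceramic mouse figurine, 57 mm tall, origin at the centre of its underside; to be left alone
- sharpener: loose steel pencil sharpener, 26 x 16 x 11 mm, origin at the centre of its underside; to be left alone
- grip: loose green pencil grip, 40 x 14 x 13 mm, origin at the centre of its underside; to be left alone
- tube_mouth (a point): centre of the tube's rim, 100 mm above the desk, where the bore is flared to about 28 mm; z up along the axis
- tube_liner (a point): point on the tube's axis 84 mm above the desk, the top of two sprung strips 15 mm apart that line the bore below. An eraser put in the mouth comes to rest on them, underside 64 to 72 mm above the desk, top 14 to 22 mm above the rim; pushing it farther meets a steady drag of some 3 to 8 N, which also keeps it where it is left
Mind the look-alikes: they are no part of the job. There is more than one size of the rod; the job needs the larger.

How it is judged:
By the outcome, as a careful person would: the job done as asked, in the order asked, and still so for the second after the job is handed in, with the robot touching nothing.
It also fails if it takes over 66 s, if anything falls off the work surface, if the arm or the gripper's body presses on something with over 40 N, if the wrist force passes 120 N, or if a joint passes its speed limit or range.

### The arm

A 7-joint arm with a two-finger parallel gripper is mounted at the origin on the work surface. World frame = base frame: x ahead of the robot, y to its left, z up, the work surface at z = 0. Lengths are in m, angles in rad, forces in N, time in s.
With the tool pointing down it reaches from about 0.4 to 0.9 m from the base axis. Payload 5.5 kg.
Tool frame: the origin (TCP) lies midway between the tips of the shut fingers; the grasp point (between the pads) lies 19 mm behind it (manip.grip_depth is the distance from the TCP to the grasp point, in m); z points along the fingers, y is the line along which they close (so a half turn about z gives the same grasp; the last joint's range is limited). The gripper opens to 92 mm and grips with 3 to 60 N. Pads are 19 mm wide; open, the fingers measure 130 mm over their backs; the gripper's body (75 mm by 190 mm) begins 47 mm behind the grasp point.
Start: joints at [-0.96, 0.501, -0.427, 1.55, 0.221, 1.138, -0.21], TCP at [0.222, 0.611, 0.192] pointing down, gripper open.
Joint ranges: [-2.88, 2.88], [-0.31, 2.03], [-1.54, 1.56], [0.2, 2.42], [-1.41, 4.55], [0.19, 2.02], [-2.57, 2.57]. Speed limits (rad/s): [2.57, 2.57, 3.14, 3.14, 3.14, 3.14, 3.14].

### API

Orientations are given as a unit quaternion [x, y, z, w].
In Python, from bench import manip, effector, viewer gives the robot as it stands. Calls block until the motion is done:
- manip.move_pose(position, orientation): joint-space move of the TCP to a pose.
- manip.servo_line(position, ori=None, vel=0.15): straight line of the TCP; ori=None keeps the orientation; vel is the mean speed in m/s.
- manip.movej(angles): joint-space move.
- effector.open_jaws() and effector.close(f_grip=None): open the fingers fully, or close them until they stop; f_grip is the grip in N (None keeps the last).
- manip.sleep(seconds).
- manip.solve_ik(position, orientation): joint angles nearest the present ones, or None.
- viewer.get_image(name): name is "side" or "top" or "wrist"; returns the picture (400x640x3 uint8, red, green, blue); there is no depth.
- viewer.get_calibration(name): a dict with "vfov" (degrees; the focal length in pixels is half the picture's height over the tangent of half this angle, whatever the lens; pixels are square), "cx", "cy" (the principal point, pixels), "eye" and "attitude" of the camera in the world. Camera axes: x right, y down, z forward; pixel columns grow to the right and rows downward; lengths in m; the calibration is good to about 2 mm. A picture is of the moment at which its call begins: read the wrist's pose just before it. get_calibration takes no time and is no camera call; for the wrist camera it gives the pose at the moment of the call.
A pose or a line that the arm cannot do raises manip.PlanningError and nothing moves.
- manip.hand_in(): hands the job in; it is judged then, once.
Readings, each from a call of its own:
- manip.current_clock(): time.
- manip.current_q(): joint angles.
- manip.current_joint_velocities(): joint speeds.
- manip.current_tau(): joint torques, N m.
- manip.current_tool_pos(): TCP position.
- manip.current_tcp_rot(): TCP orientation.
- manip.current_force(): force on the tool from outside, world axes, zero at the start.
- manip.current_wrist_torque(): the same for the moment, N m.
- manip.current_finger_gap(): finger opening in m.
- manip.current_gripper_force(): force on a finger pad.
Only numpy, scipy, OpenCV 4.12 (cv2) and the standard library are available. Lean on these libraries where they do the work, as an engineer would, in place of code of your own. Each camera call takes 0.05 s, during which the arm holds its last target. There are 200 camera calls.

## Working session

There is one attempt and no reset: what is moved stays moved. The work goes in short steps, each a Python script; the robot and the scene stay as the last script left them, time stands still between calls to the robot, and variables do not carry over. Pictures are saved under pics/ and viewed, at most 10 in all, crops included, and the job is handed in when it is done.

```bash
ls; mkdir -p pics; python3 - <<'E'
from bench import manip, effector, viewer
import cv2
for n in ("side","top"):
    im=viewer.get_image(n); cv2.imwrite(f"pics/{n}0.png",im[:,:,::-1]); print(n,viewer.get_calibration(n))
print(viewer.get_calibration("wrist"),manip.current_tool_pos(),manip.current_tcp_rot(),manip.current_clock(),manip.grip_depth)
E
```

```text
pics
side {'vfov': 51.43313653141302, 'cx': 312.6586235823415, 'cy': 199.62359184168588, 'eye': array([0.30247888, 0.62181069, 0.49230207]), 'attitude': array([-0.19328197,  0.84685981, -0.48235337,  0.11316261])}
top {'vfov': 49.71885196556441, 'cx': 321.75734913415334, 'cy': 202.82603659586738, 'eye': array([0.51715379, 0.0018829 , 0.9572282 ]), 'attitude': array([ 0.70904087, -0.70302499,  0.0344727 , -0.04276155])}
{'vfov': 63.60442465949084, 'cx': 321.535605399178, 'cy': 197.9579605992984, 'eye': array([0.15720443, 0.63383155, 0.38497252]), 'attitude': array([0.81216023, 0.56969442, 0.07197151, 0.10326726])} [0.22136965 0.61041158 0.19127623] [ 1.73019601e-01  9.84917988e-01 -8.63649144e-04 -1.69972140e-04] 0.1 0.0188
```

View pics/top0.png

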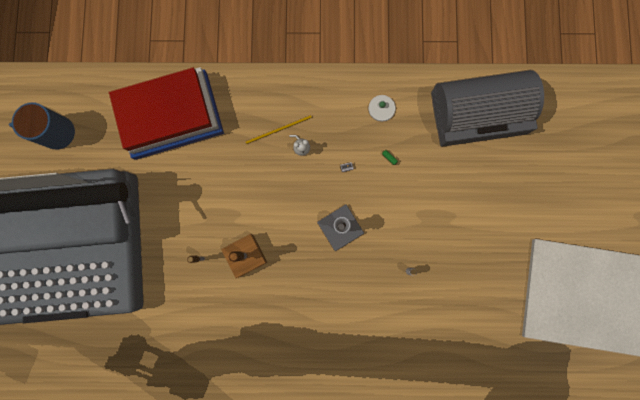

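View pics/side0.png

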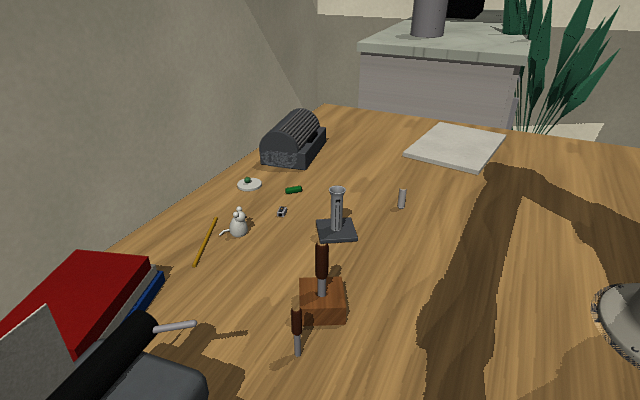

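Top: tube rim at (342,225) on its grey foot, stand at (243,256) with a rod whose top is at (236,256), a second short rod standing at (193,259), eraser at (407,269), mouse (302,147), sharpener (347,167), grip (390,157). 
Side: rod in the stand (322,260), small loose rod (297,330), eraser (402,198), tube rim (337,190). Rod candidates: the stand rod fits ("in its stand", longer and thicker); the loose one is the smaller look-alike. I'll confirm this in an enlarged crop.

```bash
cat > h.py <<'E'
from bench import manip, effector, viewer
import numpy as np, cv2
from scipy.spatial.transform import Rotation as R
def ray(c,uv):
    f=200/np.tan(np.radians(c["vfov"])/2)
    d=R.from_quat(c["attitude"]).apply([(uv[0]-c["cx"])/f,(uv[1]-c["cy"])/f,1.]); return np.array(c["eye"]),d
def plane(c,uv,z):
    e,d=ray(c,uv); return e+d*(z-e[2])/d[2]
def proj(c,p):
    f=200/np.tan(np.radians(c["vfov"])/2)
    q=R.from_quat(c["attitude"]).inv().apply(np.atleast_2d(p)-c["eye"]); return q[:,:2]/q[:,2:]*f+[c["cx"],c["cy"]]
def down(yaw): # closing axis (tool y) at angle yaw in world
    y=np.array([np.cos(yaw),np.sin(yaw),0]);z=np.array([0,0,-1.]);return R.from_matrix(np.c_[np.cross(y,z),y,z]).as_quat()
E
python3 - <<'E'
from h import *
t=viewer.get_calibration("top");s=viewer.get_calibration("side")
for n,a,b,z in [("tube",(342,225),(337,188),.1),("rod",(235,256),(321.5,243),.131),("eraser",(407,270),(402.5,189),.05),("small",(193,259),(296.5,308),.1)]:
    print(n,plane(t,a,z),plane(s,b,z))
T=cv2.imread("pics/top0.png")[190:300,170:440];S=cv2.imread("pics/side0.png")[170:370,270:430]
T=cv2.resize(T,None,fx=1.85,fy=1.85,interpolation=2);S=cv2.resize(S,None,fx=1.85,fy=1.85,interpolation=2)
o=np.zeros((S.shape[0],796,3),np.uint8);o[:T.shape[0],:T.shape[1]]=T;o[:,500:796]=S[:,:296]
cv2.imwrite("pics/crop.png",o)
E
```

```text
tube [ 0.56719215 -0.02822349  0.1       ] [ 0.57046732 -0.03437327  0.1       ]
rod [0.50460139 0.17628123 0.131     ] [0.50522814 0.17884908 0.131     ]
eraser [ 0.47787197 -0.16512326  0.05      ] [ 0.47378136 -0.17500302  0.05      ]
small [0.4974743  0.26583691 0.1       ] [0.49298411 0.28154296 0.1       ]
```

View pics/crop.png

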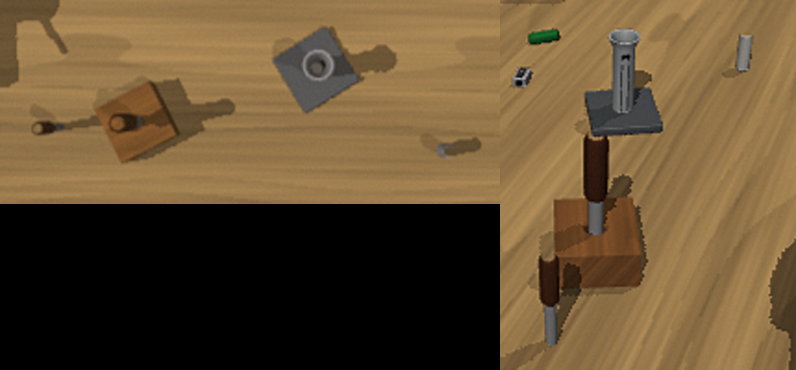

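Confirmed: the larger rod is the one in the stand, clearly thicker and taller than the loose one. Next I'll look from near with the wrist camera over the rod, tube and eraser.

```bash
python3 - <<'E'
from h import *
P={"rod":(.505,.178),"tube":(.568,-.03),"eraser":(.476,-.170)}
for yaw in (0,np.pi,np.pi/2,-np.pi/2):
    print(yaw,[ (lambda q: None if q is None else np.round(q,2)[[0,6]])(manip.solve_ik([*p,.2],down(yaw))) for p in P.values()])
yaw=0
ims=[]
for n,p in P.items():
    # put the camera straight over the thing: camera sits 68 mm along tool x (+y world at yaw 0)
    manip.move_pose([p[0],p[1]-.045,.2],down(yaw)); manip.sleep(.2)
    c=viewer.get_calibration("wrist"); im=viewer.get_image("wrist")
    np.savez(f"{n}.npz",**c); cv2.imwrite(f"pics/w_{n}.png",im[:,:,::-1]); ims.append(cv2.resize(im[:,:,::-1],(400,250)))
    print(n,manip.current_tool_pos(),c["eye"],proj(c,[[*p,0],[*p,.1]]),manip.current_clock())
cv2.imwrite("pics/m1.png",np.vstack([np.hstack(ims[:2]),np.hstack([ims[2],0*ims[2]])]))
E
```

```text
0 [array([-0.33, -0.41]), array([-0.11,  0.05]), array([-0.03,  0.37])]
3.141592653589793 [array([0.57, 2.23]), array([-0.91, -2.49]), array([-0.74, -2.29])]
1.5707963267948966 [array([-0.13,  1.1 ]), array([0.06, 1.56]), array([0.03, 1.93])]
-1.5707963267948966 [array([-0.57, -1.9 ]), array([-0.22, -1.48]), array([-0.14, -1.16])]
rod [0.50487294 0.13373113 0.19991485] [0.50359536 0.20128557 0.39358298] [[322.91924326 134.94849684]
 [323.29548715 141.63949951]] 2.35
tube [ 0.56804855 -0.07291182  0.20008193] [ 0.5666402  -0.00527406  0.39379257] [[322.76709222 136.40503528]
 [323.1164037  143.48458163]] 3.475
eraser [ 0.47687497 -0.21360785  0.19988041] [ 0.47563899 -0.14613794  0.39364793] [[321.88454643 135.5146555 ]
 [321.96228735 142.36160623]] 4.4333
```

View pics/m1.png

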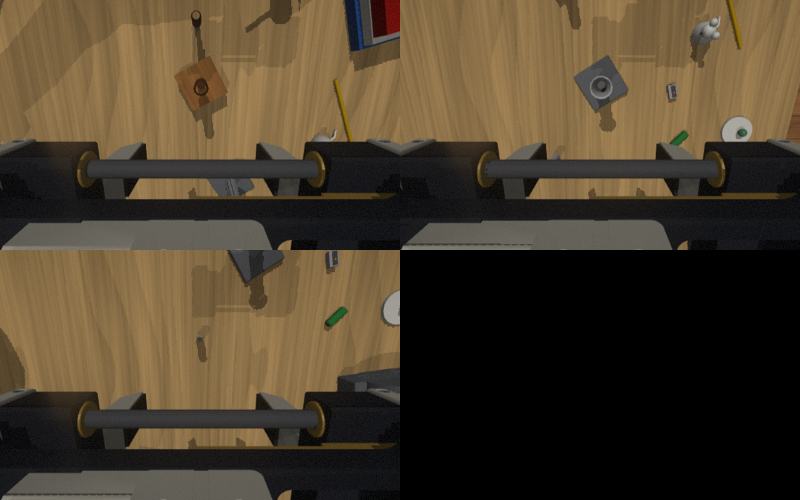

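Each target sits near (320,140) in its wrist picture (montage half-scale): rod (201,87), tube rim (600,87), eraser (200,340). I'll enlarge them to read the pixels.

```bash
python3 - <<'E'
from h import *
o=[]
for n in ("rod","tube","eraser"):
    im=cv2.imread(f"pics/w_{n}.png")[90:190,280:380-14]
    im=cv2.resize(im,None,fx=3,fy=3,interpolation=cv2.INTER_CUBIC)
    for k in range(0,86,10): cv2.line(im,(k*3,0),(k*3,8 if k%50 else 16),(0,255,255),1)
    for k in range(0,100,10): cv2.line(im,(0,k*3),(8 if k%50 else 16,k*3),(0,255,255),1)
    o.append(im)
cv2.imwrite("pics/m2.png",np.hstack(o))
E
```

```text
(no output)
```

View pics/m2.png

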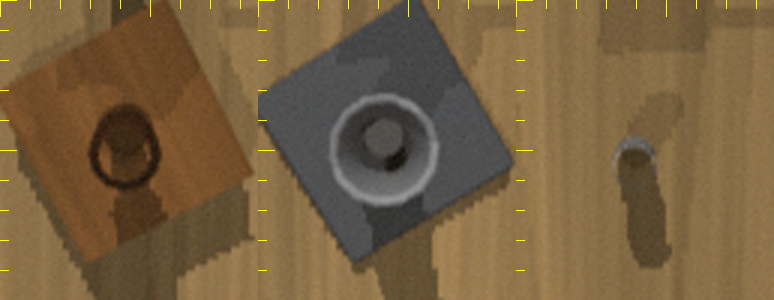

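The rod handle outline is at crop (124,152), the tube rim centre at (384,150) and the eraser ring at (634,156). I'll turn these into positions and check against the stand and foot centres.

```bash
python3 - <<'E'
from h import *
L=lambda n:dict(np.load(f"{n}.npz"))
for n,o,p,z in [("rod",0,(124.5,152),.126),("rod",0,(126.5,139),.036),("tube",258,(384,150),.1),("tube",258,(387,130),.01),("eraser",516,(634,156),0)]:
    print(n,z,plane(L(n),(280+(p[0]-o)/3,90+p[1]/3),z).round(4))
E
```

```text
rod 0.126 [0.5034 0.1808 0.126 ]
rod 0.036 [0.5041 0.1786 0.036 ]
tube 0.1 [ 0.567  -0.0269  0.1   ]
tube 0.01 [ 0.5682 -0.0258  0.01  ]
eraser 0 [ 0.4729 -0.1777  0.    ]
```

```bash
python3 - <<'E'
from h import *
p=[.4733,-.177]; q=down(0)
manip.move_pose([*p,.12],q); manip.servo_line([*p,.032],vel=.1)
effector.close(15); manip.sleep(.3)
print(manip.current_finger_gap(),manip.current_gripper_force(),manip.current_tool_pos(),manip.current_force())
manip.servo_line([*p,.16],vel=.15)
manip.move_pose([.5672,-.0265,.160],q); manip.sleep(.3)
print(manip.current_finger_gap(),manip.current_tool_pos(),manip.current_force(),manip.current_clock())
im=viewer.get_image("side")[:,:,::-1];c=viewer.get_calibration("side")
cv2.imwrite("pics/s1.png",im)
x=proj(c,[[.5672,-.0265,.128],[.5672,-.0265,.1]]);print(x)
cv2.imwrite("pics/s1c.png",cv2.resize(im[90:230,270:410],None,fx=4,fy=4,interpolation=2))
E
```

```text
0.0004399826487772544 0.0 [ 0.47329241 -0.17698691  0.03200691] [1.27396467 0.43152696 0.41228476]
0.0008617890162645554 [ 0.56688981 -0.02792667  0.16005902] [-0.23710678 -0.16178243 -0.51255863] 9.6917
[[337.3280496  177.24968824]
 [336.96466472 190.14048741]]
```

View pics/s1c.png

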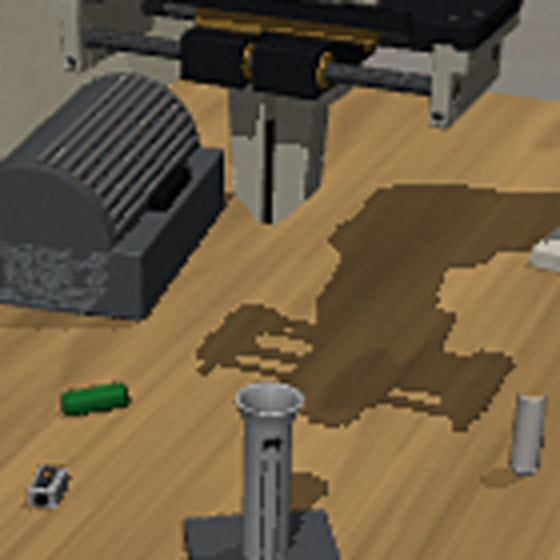

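The grasp missed: the eraser still stands at side px (402,198), and the finger tips show at (337,145) where I expect about (337,162) for the TCP. I'll check where the fingers really are, using the top and wrist views.

```bash
python3 - <<'E'
from h import *
t=manip.current_tool_pos();print(t,manip.current_tcp_rot(),manip.current_finger_gap())
o=[]
for n in("top","side","wrist"):
    c=viewer.get_calibration(n);print(n,proj(c,[t,[t[0],t[1],t[2]+.0188]]).round(1).tolist(),proj(c,[.5672,-.0265,.1]).round(1))
    im=viewer.get_image(n)[:,:,::-1].copy();cv2.imwrite(f"pics/k_{n}.png",im)
    u=proj(c,t)[0]
    cv2.drawMarker(im,tuple(int(v) for v in u),(0,0,255),0,9,1); 
    if n=="top": o.append(cv2.resize(im[120:320,200:460],(520,400)))
    if n=="wrist": o.append(im[:400:2,::2])
z=np.zeros((600,520,3),np.uint8);z[:400]=o[0];z[400:,:320]=o[1]
cv2.imwrite("pics/m3.png",z)
E
```

```text
[ 0.5669874  -0.02762632  0.16013151] [ 7.07743194e-01  7.06469782e-01 -3.30936466e-05  1.33400042e-04] 0.0005446830767756484
top [[342.8, 223.2], [343.2, 222.6]] [[341.1 225. ]]
side [[338.1, 161.7], [338.4, 152.4]] [[337.  190.1]]
wrist [[323.3, 225.4], [323.4, 236.2]] [[323.2 199.6]]
```

View pics/m3.png

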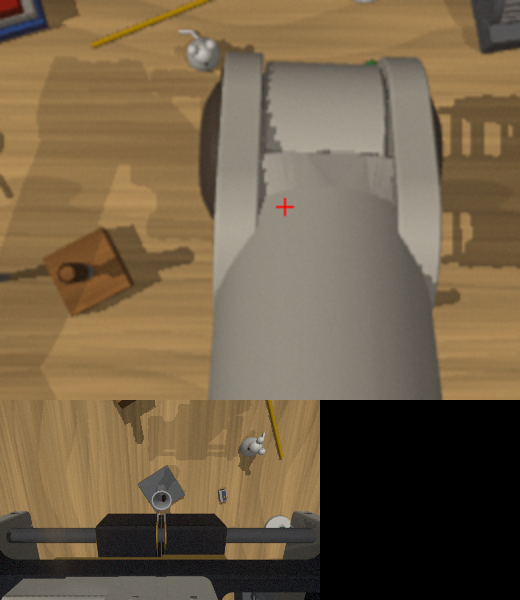

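```bash
python3 - <<'E'
from h import *
a=cv2.imread("pics/s1.png").astype(int);b=cv2.imread("pics/k_side.png").astype(int);print("diff px",(abs(a-b).max(2)>25).sum())
s=cv2.imread("pics/k_side.png");w=cv2.imread("pics/k_wrist.png")
S=cv2.resize(s[20:220,240:440],None,fx=2,fy=2,interpolation=2)
W=cv2.resize(w[170:310,260:390],None,fx=3,fy=3,interpolation=2)
z=np.zeros((420,800,3),np.uint8);z[:400,:400]=S;z[:,400:790]=W
for k in range(0,140,10): cv2.line(z,(400,k*3),(408,k*3),(0,255,255),1)
for k in range(0,200,10): cv2.line(z,(0,k*2),(8,k*2),(0,255,255),1)
cv2.imwrite("pics/m4.png",z)
E
```

```text
diff px 458
```

View pics/m4.png

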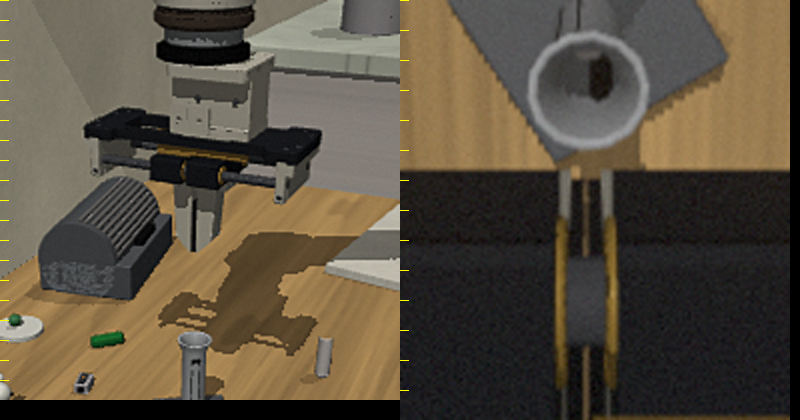

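The whole gripper shows about 17 px (about 34 mm) higher in the side view than the reported TCP, which also explains the empty grasp above the 50 mm eraser. I'll check the true tip height with a gentle touch on clear desk.

```bash
python3 - <<'E'
from h import *
q=down(0);p=[.43,-.10]
manip.move_pose([*p,.05],q);manip.servo_line([*p,.006],vel=.1);manip.sleep(.2)
f0=manip.current_force();z=.006;print(f0)
while z>-.05:
    z-=.002
    try: manip.servo_line([*p,z],vel=.04)
    except manip.PlanningError as e: print(z,e);break
    f=manip.current_force()-f0
    if f[2]>2: print("contact");break
print(z,manip.current_tool_pos(),f,manip.current_clock())
manip.servo_line([*p,z+.03],vel=.1)
E
```

```text
[-0.54347684  0.70770058  0.34702165]
contact
-0.03600000000000002 [ 0.43005103 -0.09999317 -0.03435778] [-5.92197328  0.611356   26.07712046] 16.7167
```

The finger tips really are 34 mm above the reported TCP (contact at a reading of −0.0344), so I'll use that offset in z from here.

```bash
echo 'OFF=.0345  # true tip z = reported + OFF' >> h.py; python3 - <<'E'
from h import *
p=[.4733,-.177]; q=down(0)
effector.open_jaws()
manip.move_pose([*p,.10-OFF],q); manip.servo_line([*p,.032-OFF],vel=.1)
effector.close(15); manip.sleep(.3)
g=manip.current_finger_gap();print(g,manip.current_gripper_force(),manip.current_tool_pos(),manip.current_force())
if .013<g<.018:
    manip.servo_line([*p,.165-OFF],vel=.15)
    manip.move_pose([.5674,-.0265,.165-OFF],q); manip.sleep(.3)
    print(manip.current_finger_gap(),manip.current_tool_pos(),manip.current_force(),manip.current_clock())
im=viewer.get_image("side")[:,:,::-1];c=viewer.get_calibration("side")
cv2.imwrite("pics/s2.png",im)
print(proj(c,[[.5674,-.0265,.165],[.5674,-.0265,.133],[.5674,-.0265,.1]]))
w=viewer.get_image("wrist")[:,:,::-1]
z=np.zeros((480,800,3),np.uint8);z[:,:480]=cv2.resize(im[100:220,277:397],None,fx=4,fy=4,interpolation=2);z[:480,480:]=cv2.resize(w[150:310,270:376],None,fx=3,fy=3,interpolation=2)[:480,:320]if 0 else 0
z[:450,480:798]=cv2.resize(w[150:300,270:376],None,fx=3,fy=3,interpolation=2)
cv2.imwrite("pics/s2c.png",z)
E
```

```text
0.015120751460218263 14.969388167981101 [ 0.47325702 -0.17702834 -0.00251756] [ 0.1835637  -0.21935988 -0.09541699]
0.015325068502566994 [ 0.56707359 -0.02794281  0.13057789] [-0.15298528  0.4698594   0.5359665 ] 23.525
[[337.72916556 159.46187018]
 [337.29668372 174.87773475]
 [336.8691068  190.11876342]]
```

View pics/s2c.png

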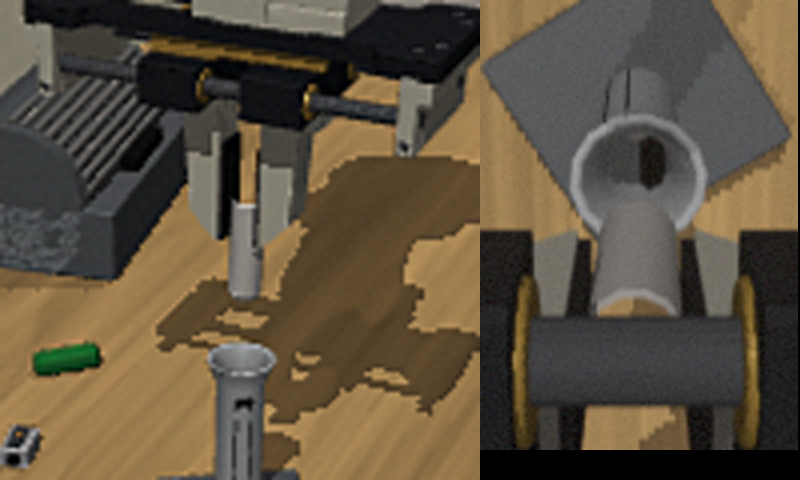

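The eraser is held plumb, its lower end at side (338,173) over the rim at (337.5,189.5). In the wrist view the eraser's bottom circle is centred at about (323,230) and the rim at (322.5,210). Converting both to x and y:

```bash
python3 - <<'E'
from h import *
c=viewer.get_calibration("wrist");s=viewer.get_calibration("side");print(manip.current_tool_pos(),c["eye"])
print("eraser",plane(c,(270+(639-480)/3,150+240/3),.133),"rim",plane(c,(270+(638-480)/3,150+181/3),.1))
print("eraser side",plane(s,(338,172.8),.133),"rim side",plane(s,(337.5,189.5),.1))
E
```

```text
[ 0.56730159 -0.02733809  0.13066676] [0.56617397 0.04001698 0.32432865]
eraser [ 0.566942   -0.03011326  0.133     ] rim [ 0.56683278 -0.02708851  0.1       ]
eraser side [ 0.56956698 -0.03504774  0.133     ] rim side [ 0.56725463 -0.02927523  0.1       ]
```

The eraser sits about 3.5 mm toward −y of the axis, so I'll correct for that and lower with a force watch.

```bash
python3 - <<'E'
from h import *
x,y=.5668,-.0232
manip.servo_line([x,y,.140-OFF],vel=.08);manip.sleep(.2);f0=manip.current_force();print(manip.current_tool_pos(),f0)
z=.140
while z>.103:
    z=max(z-.003,.103);manip.servo_line([x,y,z-OFF],vel=.06)
    f=manip.current_force()-f0
    if np.linalg.norm(f)>2: print(round(z,4),f.round(1))
    if np.linalg.norm(f)>10: break
print(z,f,manip.current_tool_pos(),manip.current_finger_gap(),manip.current_clock())
cv2.imwrite("pics/s3.png",viewer.get_image("side")[:,:,::-1])
E
```

```text
[ 0.56724346 -0.02327167  0.10589231] [ 0.02683239  0.23025993 -0.92823418]
0.116 [ 1.  -2.7 -0.4]
0.113 [ 2.1 -1.6 -0.2]
0.11 [ 2.1 -2.5  0.2]
0.107 [ 2.6 -3.2  1. ]
0.104 [ 3.  -3.5  0.7]
0.103 [ 3.5 -4.7  2.7]
0.103 [ 3.47652507 -4.7166928   2.73604061] [ 0.56704853 -0.02324737  0.06860682] 0.015145926882275394 27.5417
```

The eraser is in the bore with its underside near 71 mm and only light side force. Releasing, retreating and checking numerically and by view.

```bash
python3 - <<'E'
from h import *
effector.open_jaws();manip.sleep(.2)
p=manip.current_tool_pos()
manip.servo_line([p[0],p[1],.17-OFF],vel=.2)
r=[.5036,.180];q=down(0)
manip.move_pose([*r,.19-OFF],q)
c=viewer.get_calibration("side");im=viewer.get_image("side")[:,:,::-1];cv2.imwrite("pics/s4.png",im)
print(proj(c,[[.567,-.0265,.122],[.567,-.0265,.114],[.567,-.0265,.1],[*r,.131],[*r,.076]]).round(1).tolist(),manip.current_clock(),manip.current_tool_pos())
cv2.imwrite("pics/s4c.png",cv2.resize(im[150:320,270:400],None,fx=4,fy=3.5,interpolation=2))
E
```

```text
[[337.3, 180.1], [337.2, 183.8], [337.1, 190.2], [322.2, 243.7], [322.0, 273.0]] 30.4667 [0.5042089  0.17744187 0.15483648]
```

View pics/s4c.png

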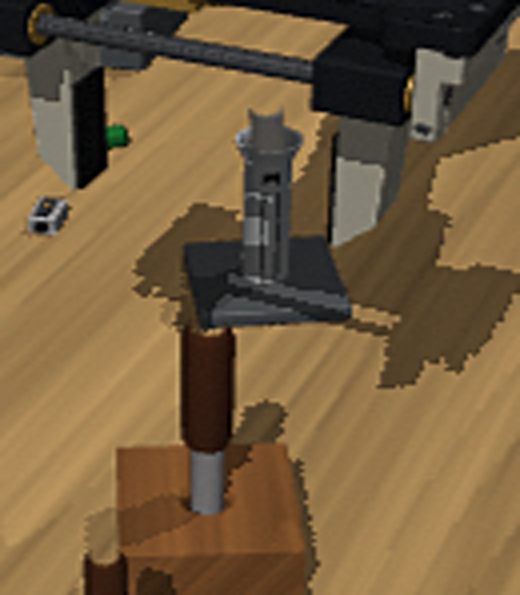

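The eraser stands in the mouth (about (267,120) in the crop, top roughly 16 mm above the rim), and the gripper straddles the larger rod. Now I'll take the rod.

```bash
python3 - <<'E'
from h import *
r=[.504,.179];q=down(0)
manip.servo_line([*r,.15-OFF],vel=.1);manip.servo_line([*r,.078-OFF],vel=.12);manip.sleep(.2)
print(manip.current_tool_pos());effector.close(50);manip.sleep(.3)
g=manip.current_finger_gap();p0=manip.current_tool_pos();print(g,manip.current_gripper_force(),p0,manip.current_force());np.save("p0.npy",p0)
if .016<g<.022:
    manip.servo_line([p0[0],p0[1],.225-OFF],vel=.15)
    manip.sleep(.2);print(manip.current_finger_gap(),manip.current_force())
    manip.move_pose([.5675,p0[1]-.2056,.225-OFF],q);manip.sleep(.4)
    print(manip.current_finger_gap(),manip.current_tool_pos(),manip.current_force(),manip.current_clock())
    im=viewer.get_image("side")[:,:,::-1];cv2.imwrite("pics/s5.png",im)
    c=viewer.get_calibration("side")
    # steel shank blob against the tube: print grey-column centres
    t=manip.current_tool_pos();print(proj(c,[[t[0],t[1],.153+k] for k in(0,.03)]).round(1))
    for row in range(140,186,4):
        d=im[row,325:350].astype(int);print(row,"".join("#" if max(v)-min(v)<25 else "." for v in d))
E
```

```text
[0.50476451 0.17930083 0.04443188]
0.01913419429682026 49.99177023768425 [0.5039945  0.17901319 0.04348461] [ 0.19846694 -0.30272967  0.0050808 ]
0.01914606318244514 [ 0.75845802  0.37758059 -0.67118658]
0.01955865638936073 [ 0.56746382 -0.0256561   0.19055343] [ 0.14504491  0.17886786 -0.57158874] 35.9917
[[337.4 165.4]
 [337.8 150.6]]
140 #.........#######........
144 ..........######.........
148 ..........######.........
152 ..........######.........
156 .........#######.........
160 .........#######.........
164 .........#######.........
168 .........................
172 .........................
176 .........................
180 .........................
184 ........########.........
```

The rod is held, and its foot projects where expected (col 337, row ≈166), on the tube axis (col 337). Now I'll push with force control.

```bash
python3 - <<'E'
from h import *
f0=manip.current_force();x,y=.5675,-.0266;F=.072  # tip-to-foot
log=[];foot=.130
manip.servo_line([x,y,foot+F-OFF],vel=.08)
def go(z,v=.05):
    manip.servo_line([x,y,z+F-OFF],vel=v);return manip.current_force()-f0
mx=0;st="";t0=manip.current_clock()
while foot>.060 and manip.current_clock()<52:
    f=manip.current_force()-f0;mx=max(mx,f[2])
    if f[2]>=15.5: st="bottom";break
    if abs(f[:2]).max()>18: st="side";break
    x+=np.clip(1e-4*f[0],-.0004,.0004);y+=np.clip(1e-4*f[1],-.0004,.0004)
    d=.0022 if foot>.0895 and f[2]<10 else .0012 if f[2]<9.5 else .0005
    foot-=d;f=go(foot);log.append((round(foot*1e3,1),*f.round(1)))
for l in log[::2]+log[-4:]:print(*l)
print(st,mx,x,y,manip.current_tool_pos(),manip.current_clock(),len(log))
if st=="bottom":
    t1=manip.current_clock();fs=[]
    while manip.current_clock()-t1<1.3:
        manip.sleep(.08);f=manip.current_force()-f0;fs.append(round(f[2],1))
        if f[2]<14.5: foot-=.0003;go(foot)
        elif f[2]>18: foot+=.0003;go(foot)
    print(fs,manip.current_tool_pos(),manip.current_finger_gap(),manip.current_clock())
E
```

```text
127.8 0.7 0.1 -0.3
123.4 1.1 -0.3 -0.3
119.0 0.3 0.7 0.2
114.6 1.0 -1.8 4.3
110.2 0.3 -2.5 6.0
105.8 1.1 -0.5 5.2
101.4 2.0 -1.8 2.5
97.0 -0.0 -1.9 2.7
92.6 -0.8 -1.3 3.8
88.2 -0.1 -1.4 3.9
85.8 -0.0 -1.4 4.9
83.4 -0.2 -0.0 4.9
81.0 -0.3 -0.3 4.6
78.6 -0.4 0.5 8.0
76.9 -2.3 0.0 12.4
75.9 -3.1 1.0 15.6
77.4 -1.7 -0.1 10.9
76.9 -2.3 0.0 12.4
76.4 -2.2 -0.4 15.0
75.9 -3.1 1.0 15.6
bottom 15.580429093636443 0.5672562573797918 -0.029087407176811474 [ 0.56849547 -0.02899205  0.11536399] 44.2333 31
[np.float64(16.3), np.float64(16.4), np.float64(16.3), np.float64(16.9), np.float64(14.9), np.float64(15.4), np.float64(16.0), np.float64(15.7), np.float64(16.0), np.float64(15.6), np.float64(15.4), np.float64(16.6), np.float64(16.1), np.float64(16.3), np.float64(16.5), np.float64(15.3)] [ 0.56850845 -0.02896004  0.11537294] 0.01929548088138776 45.5667
```

Bottomed with the foot at about 77 mm (eraser top 23 mm below the rim, refills near z = 27 mm), holding 15–17 N for 1.3 s. Now the rod goes back.

```bash
python3 - <<'E'
from h import *
p0=np.load("p0.npy");q=down(0);p=manip.current_tool_pos()
manip.servo_line([p[0],p[1],.215-OFF],vel=.15)
manip.move_pose([p0[0],p0[1],.215-OFF],q);manip.sleep(.3)
x,y=p0[:2];manip.servo_line([x,y,.125-OFF],vel=.12);manip.sleep(.2);f0=manip.current_force();print(manip.current_tool_pos(),f0)
z=.125;log=[];ok=True
while z>.0785:
    z=max(z-.004,.0785);manip.servo_line([x,y,z-OFF],vel=.07);f=manip.current_force()-f0;log.append((round(z,4),*f.round(1)))
    if f[2]>6: ok=False;break
    x+=np.clip(1e-4*f[0],-.0004,.0004);y+=np.clip(1e-4*f[1],-.0004,.0004)
for l in log:print(*l)
print(ok,manip.current_tool_pos(),manip.current_finger_gap(),manip.current_clock())
cv2.imwrite("pics/s6.png",viewer.get_image("side")[:,:,::-1])
E
```

```text
[0.50469355 0.17926963 0.09137341] [ 0.78468651 -0.01593943 -0.875989  ]
0.121 -0.9 0.3 -0.3
0.117 -1.3 0.4 -0.3
0.113 -0.3 0.0 0.3
0.109 -1.7 1.0 -0.6
0.105 -1.2 0.2 0.3
0.101 -1.1 0.6 -0.3
0.097 -1.1 0.1 -0.7
0.093 -1.3 -0.6 -0.3
0.089 0.1 -0.0 0.3
0.085 -0.6 -0.0 -0.1
0.081 -1.2 -0.3 0.1
0.0785 -0.8 -0.6 -0.3
True [0.50276586 0.17911039 0.04383063] 0.019158049447987862 51.4417
```

```bash
python3 - <<'E'
from h import *
effector.open_jaws();manip.sleep(.2);p=manip.current_tool_pos()
manip.servo_line([p[0],p[1],.19-OFF],vel=.2);manip.sleep(.4)
im=viewer.get_image("side")[:,:,::-1].astype(int);cv2.imwrite("pics/s7.png",im)
a=cv2.imread("pics/side0.png").astype(int);b=cv2.imread("pics/s4.png").astype(int)
for n,(r0,r1,c0,c1) in {"rod":(240,300,300,345),"small":(300,360,285,310),"mouse":(205,240,220,255),"sharp":(200,220,272,292),"grip":(182,196,284,304),"mouth":(170,200,325,350)}.items():
    print(n,[int((abs(im-k)[r0:r1,c0:c1].max(2)>30).sum()) for k in(a,b)],(r1-r0)*(c1-c0))
for row in range(238,300,5): print(row,"".join("#" if v.sum()<160 else "." for v in im[row,305:345])," ","".join("#" if v.sum()<160 else "." for v in b[row,305:345]))
print(manip.current_clock(),manip.current_force(),manip.current_tool_pos())
E
```

```text
rod [239, 204] 2700
small [11, 29] 1500
mouse [0, 0] 1225
sharp [25, 7] 400
grip [179, 20] 280
mouth [203, 77] 750
238 ...........##.#####...................##   ...........##.####....................##
243 ............##.####...#.................   ...........##..####..##.................
248 ...........#############................   ..........##############................
253 ...........#############................   ..........#############.................
258 ...........#############................   ..........#############.................
263 ...........#############................   ..........#############.................
268 ...........#############............#...   ..........#############............##...
273 ...........#############................   ...........############............#....
278 .............################...........   .............###############............
283 ......................#####.............   .....................####..............#
288 ......................#.................   .....................##.................
293 ..........###........#..................   ..........###.......##..................
298 ........................................   ........................................
54.075 [-0.81129186 -0.19999895  0.38125146] [0.50266343 0.17908915 0.15498173][ WARN:0@3.701] global loadsave.cpp:1063 imwrite_ Unsupported depth image for selected encoder is fallbacked to CV_8U.
```

The rod stands upright in its stand at its old height, the eraser is down the tube, and the other items' patches agree with the earlier picture apart from shadow and gripper cover. Handing in.

```bash
python3 -c "
from h import *
print(manip.hand_in())"
```

```text
the job is handed in; nothing more can be done
None
```

Handed in at about 54 s: the eraser is packed onto the refills (15–17 N held for 1.3 s, peak reading 16.9 N) and the larger rod is back upright in its stand and released, with the other items untouched as far as the side view shows.

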